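Set the painting lamp with its two thumbwheels

TASK

Set the painting lamp to its middle settings on the grey control box: with the fingertips, lightly stroke the knurled left thumbwheel one click away from you and the right thumbwheel one click towards you, so that both rest in their middle click. Only touch the wheels from above: do not pinch or lift anything, do not shift the box, and leave the dragons, the brush jar and the clamp alone. Finish clear of everything.

Things in the scene. Friction and masses are not known exactly. Their poses are not given: they have to be found in the camera images.
- control_box: grey lamp control box, 120 mm (x) by 170 mm (y), top face 50 mm high, two black knurled thumbwheels side by side in the top, 84 mm apart; loose, about 0.9 kg, on rubber feet on a 5 mm sculpting mat (280 by 400 mm). Origin under its centre, x points away from the robot (turned by at most 0.6 rad), y to the left, z up
- left_crest (a point): top of the left (the +y one) thumbwheel, mid-width, 70 mm above the box's feet; fixed to the box, with its axes: x is the rolling direction, y the axle. Black, knurled, 64 mm across, 24 mm wide, axle level and 32 mm below here. It stands 5 mm above the walls round it (11 mm cheeks at its sides, ends 39 mm ahead and behind): stroke it from above, it cannot be pinched
- right_crest (a point): top of the right (the -y one) thumbwheel, mid-width, 70 mm above the box's feet; fixed to the box, with its axes: x is the rolling direction, y the axle. Black, knurled, 64 mm across, 24 mm wide, axle level and 32 mm below here. It stands 5 mm above the walls round it (11 mm cheeks at its sides, ends 39 mm ahead and behind): stroke it from above, it cannot be pinched
- left_wheel (a joint): angle of the left thumbwheel, rad, growing as its top rolls away from the robot. Spring detents at -0.5, 0 and +0.5; 0 is the middle click (pale index rib on top, in line with the pale ticks). Starts near -0.5: stroke the top away from the robot, 16 mm of rim per click. The humps lie half-way between detents; past one it snaps on by itself. That takes about 1.5 N along the rim: press with 5 to 10 N
- right_wheel (a joint): angle of the right thumbwheel, rad, growing as its top rolls away from the robot. Spring detents at -0.5, 0 and +0.5; 0 is the middle click (pale index rib on top, in line with the pale ticks). Starts near +0.5: stroke the top towards the robot, 16 mm of rim per click. The humps lie half-way between detents; past one it snaps on by itself. That takes about 1.5 N along the rim: press with 5 to 10 N
- big_dragon: the larger of two grey primed plastic dragons, about 95 mm tall on a round base 57 mm across; origin under the base. A bystander: leave alone
- small_dragon: the smaller grey primed plastic dragon, about 78 mm tall on a round base 47 mm across; origin under the base. A bystander: leave alone
- brush_jar: round glass jar 72 mm across and 85 mm tall with brushes standing in it up to 162 mm high; origin under its centre. A bystander: leave alone
- clamp: steel hobby clamp lying flat, about 150 by 90 mm and 20 mm high; origin under its bar. A bystander: leave alone
Things that resemble listed ones, but are neither listed nor needed, are in the scene too. Of the things that look like the control_box, the middle-sized one is meant.

How it is judged:
By the outcome, as a careful person would: the job done as asked, in the order asked, and still so for the second after the job is handed in, with the robot touching nothing.
It also fails if it takes over 45 s, if anything falls off the work surface, if the arm or the gripper's body presses on something with over 40 N, if the wrist force passes 120 N, or if a joint passes its speed limit or range.

ROBOT

A 6-joint arm with a two-finger parallel gripper is mounted at the origin on the work surface. World frame = base frame: x ahead of the robot, y to its left, z up, the work surface at z = 0. Lengths are in m, angles in rad, forces in N, time in s.
With the tool pointing down it reaches from about 0.35 to 1 m from the base axis. Payload 7.1 kg.
Tool frame: the origin (TCP) lies between the finger pads; the fingertips stand 22 mm ahead of it and the grasp point (between the pads) lies 3 mm ahead of it; x points along the fingers, y is the direction in which the jaws open and shut, and the axes are right-handed (so a half turn about x gives the same grasp; the last joint's range is limited). The gripper opens to 85 mm and grips with 20 to 120 N. Pads are 22 mm wide; open, the fingers measure 114 mm over their backs; the gripper's body (76 mm by 85 mm) begins 54 mm behind the grasp point. The pads swing forward as they close: fully open they stand 13 mm farther back than shut.
Start: joints at [1.189, 0.423, 1.63, -0, 1.089, -0.019], TCP at [0.222, 0.584, 0.253] pointing down, gripper open.
Joint ranges: [-3, 3], [-0.9, 2.11], [0.09, 2.58], [-1.31, 4.45], [0.11, 2.69], [-2.54, 2.54]. Speed limits (rad/s): [2.39, 2.39, 3.01, 3.14, 3.14, 3.14].

INTERFACE

Orientations are given as a rotation vector (axis times angle).
In Python, from rig import manip gives the robot as it stands. The module is installed in compiled form; this text tells all that it offers. Calls block until the motion is done:
- manip.move_to(position, orientation): joint-space move of the TCP to a pose.
- manip.servo_line(position, orientation=None, rate=0.15): straight line of the TCP; orientation=None keeps the orientation; rate is the mean speed in m/s.
- manip.set_joints(angles): joint-space move.
- manip.command_gripper(opening, f_grip=None): finger opening in m; f_grip is the grip in N (None keeps the last); returns when the fingers have stopped.
- manip.hold(seconds).
- manip.solve_ik(position, orientation): joint angles nearest the present ones, or None.
- manip.camera(name): name is "scene" or "top"; returns a dict with "image" (480x640x3 uint8, red, green, blue), "fx", "fy", "cx", "cy" (pixels), "cam_to_world" (4x4, takes a point from camera to world coordinates). Camera axes: x right, y down, z forward; pixel columns grow to the right and rows downward; lengths in m; the calibration is good to about 2 mm. A picture is of the moment at which its call begins. There is no depth.
A pose or a line that the arm cannot do raises manip.IKError and nothing moves.
- manip.sign_off(): hands the job in, once; it reports no verdict.
Readings, each from a call of its own:
- manip.get_time(): time.
- manip.get_joint_positions(): joint angles.
- manip.get_joint_vel(): joint speeds.
- manip.get_tau(): joint torques, N m.
- manip.get_position(): TCP position.
- manip.get_ee_rot(): TCP orientation.
- manip.get_contact_force(): force on the tool from outside, world axes, zero at the start.
- manip.get_torque(): the same for the moment, N m.
- manip.get_width(): finger opening in m.
Only numpy, scipy, OpenCV 4.12 (cv2) and the standard library are available. Lean on these libraries where they do the work, as an engineer would, in place of code of your own. Each camera call takes 0.05 s, during which the arm holds its last target. There are 200 camera calls.

## Working session

There is one attempt and no reset: what is moved stays moved. The work goes in short steps, each a Python script; the robot and the scene stay as the last script left them, time stands still between calls to the robot, and variables do not carry over. Pictures are saved under pics/ and viewed, about 8 in all and at most 12, crops included, and the job is handed in when it is done.

```bash
mkdir -p pics && python3 - <<'E'
from rig import manip
import cv2,numpy as np
for n in("scene","top"):
    c=manip.camera(n);cv2.imwrite(f"pics/{n}0.png",c["image"][:,:,::-1]);print(n,c["fx"],c["fy"],c["cx"],c["cy"]);print(np.round(c["cam_to_world"],4).tolist())
print(manip.get_time(),manip.get_ee_rot(),manip.get_contact_force(),manip.get_width())
E
```

```text
scene 439.77209426515685 439.77209426515685 316.7440586799597 238.3724249334124
[[-0.8361, 0.3107, -0.4521, 0.9138], [0.5486, 0.4768, -0.6868, 0.6577], [0.0022, -0.8223, -0.5691, 0.5846], [0.0, 0.0, 0.0, 1.0]]
top 453.6180835107779 453.6180835107779 318.4188744044393 246.57082480355683
[[-0.02, -0.9966, 0.0805, 0.4457], [-0.9998, 0.0194, -0.0078, 0.0464], [0.0062, -0.0806, -0.9967, 0.9665], [0.0, 0.0, 0.0, 1.0]]
0.1 [ 0.2835284   1.55228069 -0.28574344] [ 0.02643039 -0.78621176  0.65728942] 0.08513122056808915
```

View pics/scene0.png

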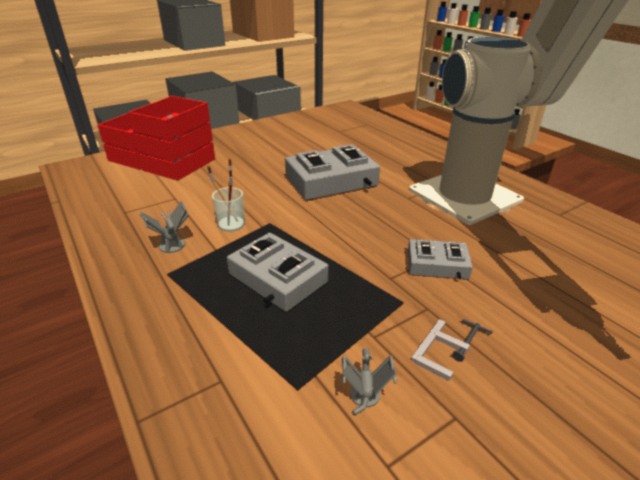

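View pics/top0.png

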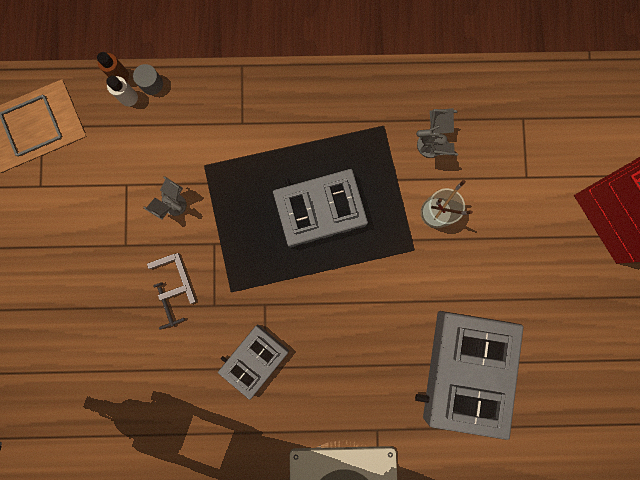

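The target is the box on the mat: top view near (320,208), scene view near (278,268). In the top view the left wheel is near (301,212) and the right near (341,200). The big box at (475,375) and the small one at (255,362) are decoys. I'll enlarge both views to measure.

```bash
python3 - <<'E'
import cv2,numpy as np
a=cv2.imread("pics/top0.png")[160:255,265:380];b=cv2.imread("pics/scene0.png")[225:315,220:335]
a=cv2.resize(a,(690,570),interpolation=cv2.INTER_CUBIC)
b=cv2.resize(b,(690,540),interpolation=cv2.INTER_CUBIC)
cv2.imwrite("pics/ca.png",a);cv2.imwrite("pics/cb.png",b)
E
```

```text
(no output)
```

View pics/ca.png

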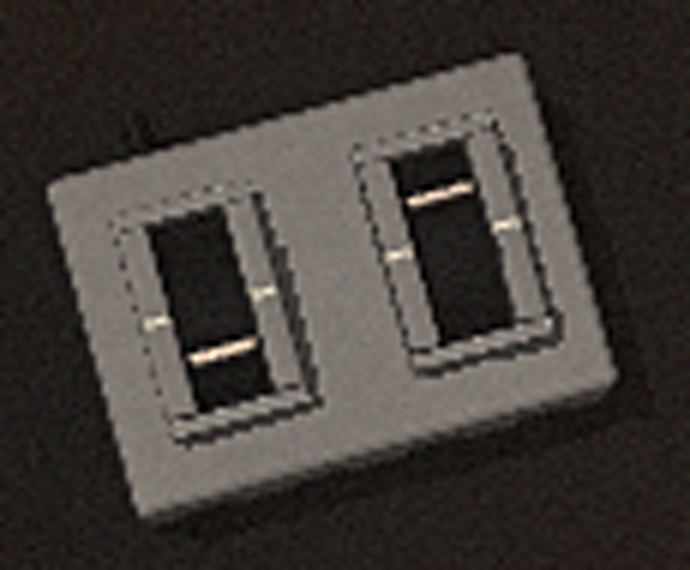

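View pics/cb.png

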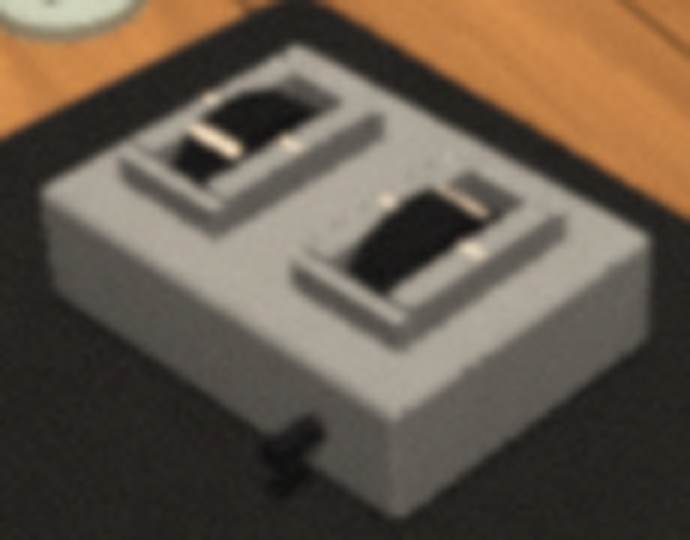

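Zoomed views: the left wheel's rib is on the near side of its ticks and the right wheel's is on the far side, as the task says. I'll triangulate the four cheek ticks and the four top-face corners.

```bash
python3 - <<'E'
import cv2,numpy as np
from rig import manip
c={n:manip.camera(n) for n in("top","scene")}
def P(c):
    K=np.array([[c["fx"],0,c["cx"]],[0,c["fy"],c["cy"]],[0,0,1]]);return K@np.linalg.inv(c["cam_to_world"])[:3]
t=np.array([(157,322),(263,292),(400,255),(507,225),(50,188),(518,55),(615,378),(138,515)])/6+(265-.42,160-.42)
s=np.array([(473,249),(388,202),(291,143),(211,99),(400,412),(45,190),(298,45),(650,240)])/6+(220-.42,225-.42)
X=cv2.triangulatePoints(P(c["top"]),P(c["scene"]),t.T.astype(float),s.T.astype(float));X=(X[:3]/X[3]).T
print(np.round(X,4))
for n,q in(("top",t),("scene",s)):
    p=np.c_[X,np.ones(8)]@P(c[n]).T;print(n,np.round(p[:,:2]/p[:,2:]-q,1).tolist())
d=X[0]-X[3];print("yaw ticks",np.arctan2(-d[0],d[1]),"yaw corners",np.arctan2(*(X[4:6].mean(0)-X[6:8].mean(0))[1::-1]))
L=X[:2].mean(0);R=X[2:4].mean(0);print("L",L,"R",R,np.linalg.norm(L-R),"ctr",(L+R)/2,X[4:].mean(0),np.linalg.norm(X[4]-X[5]),np.linalg.norm(X[4]-X[7]))
E
```

```text
[[ 0.585   0.0938  0.07  ]
 [ 0.5948  0.0582  0.0698]
 [ 0.6061  0.0125  0.07  ]
 [ 0.6162 -0.0239  0.0702]
 [ 0.6339  0.1306  0.0533]
 [ 0.6774 -0.03    0.0531]
 [ 0.5656 -0.0599  0.0536]
 [ 0.5226  0.102   0.0521]]
top [[-0.3, 0.4], [-0.2, 0.2], [-0.2, 0.4], [-0.0, 0.0], [-0.4, 0.6], [-0.2, 0.4], [-0.2, 0.4], [-0.2, 0.3]]
scene [[-0.6, -0.1], [-0.3, -0.0], [-0.5, -0.1], [-0.0, -0.0], [-0.8, -0.1], [-0.5, -0.1], [-0.4, -0.1], [-0.4, -0.0]]
yaw ticks 0.25908304986569325 yaw corners 0.25630172424588565
L [0.58993407 0.07602691 0.06992152] R [ 0.61115772 -0.00566539  0.07012548] 0.08440448627363865 ctr [0.6005459  0.03518076 0.0700235 ] [0.59987501 0.03568463 0.05304979] 0.16634740128389666 0.11497024779629693
```

Everything agrees: ticks at z 0.070 (65 + 5 mm), spacing 84.4 mm (84 stated), box yaw 0.258. Next I close the gripper, move above the left crest with the jaw axis along the rolling direction, and check the force reading.

```bash
cat > h.py <<'E'
import numpy as np,cv2
from scipy.spatial.transform import Rotation as R
from rig import manip as m
yaw=.2578; ex=np.array([np.cos(yaw),np.sin(yaw),0]); 
L=np.array([.590,.0760,.075]); Rr=np.array([.6112,-.0057,.075])
def ori(s):
    x=np.array([0,0,-1.]);y=s*ex;return R.from_matrix(np.c_[x,y,np.cross(x,y)]).as_rotvec()
def F(n=8): return np.mean([m.get_contact_force() for _ in range(n)],0)
E
python3 - <<'E'
from h import *
best=None
q0=np.array(m.get_joint_positions())
p=L-.009*ex+[0,0,.125-.075]
for s in(1,-1):
    q=m.solve_ik(p,ori(s)); print(s,None if q is None else np.round(q,2))
    if q is not None and (best is None or abs(q-q0).max()<best[0]): best=(abs(q-q0).max(),s)
s=best[1];print("s",s)
m.command_gripper(0.0,20);print(m.get_time(),m.get_width())
m.move_to(p+[0,0,.06],ori(s));print(m.get_time(),F())
m.servo_line(p,rate=.08);m.hold(.2)
for i in range(3):print(m.get_time(),F(),m.get_contact_force(),m.get_position())
c=m.camera("scene");cv2.imwrite("pics/s1.png",cv2.resize(c["image"][130:330,180:400,::-1],(770,600)[:2] and (660,600)))
E
```

```text
1 [ 0.11  0.54  1.8   0.    0.81 -0.15]
-1 None
s 1
0.9667 9.200226433689553e-05
3.2083 [ 0.28282276 -0.14172306  1.41911728]
4.3083 [-0.16669331 -0.82401354 -0.35778501] [-0.16669331 -0.82401354 -0.35778501] [0.58165837 0.07374398 0.12558298]
4.3083 [-0.16669331 -0.82401354 -0.35778501] [-0.16669331 -0.82401354 -0.35778501] [0.58165837 0.07374398 0.12558298]
4.3083 [-0.16669331 -0.82401354 -0.35778501] [-0.16669331 -0.82401354 -0.35778501] [0.58165837 0.07374398 0.12558298]
```

View pics/s1.png

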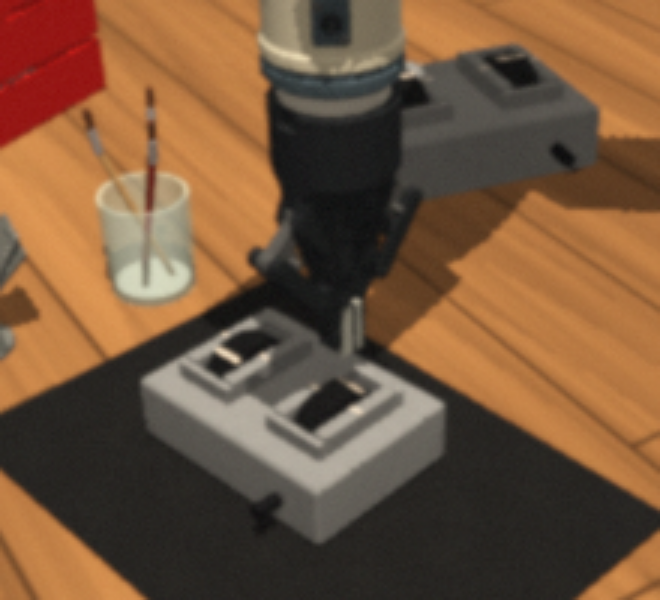

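The closed tips hang just behind the left crest, about 30 mm clear, at crop (350,345). Force noise is about 1 N and the reading only changes as time runs. I'll descend in guarded steps and then do a force-regulated stroke.

```bash
cat >> h.py <<'E'
def Fa(n=6):
    v=[]
    for _ in range(n): m.hold(.01); v.append(m.get_contact_force())
    return np.mean(v,0)
def descend(p,zmin,f0,step,target):
    p=p.copy()
    while p[2]>zmin:
        p[2]-=step; m.servo_line(p,rate=.03); f=Fa()-f0
        if f[2]>target: break
    print("z %.4f"%p[2],np.round(f,2),"t %.2f"%m.get_time(),np.round(m.get_position(),4)); return p,f
E
python3 - <<'E'
from h import *
f0=Fa(15);print("f0",f0)
p=L-.008*ex;p[2]=.1255
p,f=descend(p,.104,f0,.003,2.5)
if f[2]<2.5: p,f=descend(p,.090,f0,.001,2.5)
E
```

```text
f0 [-0.07511936  0.06625329  0.00643547]
z 0.1015 [-0.14 -0.01  0.02] t 6.88 [0.5822 0.074  0.1014]
z 0.0965 [-0.39 -0.24  4.01] t 8.38 [0.5825 0.074  0.0968]
```

Contact came at tip height 0.0748 (0.075 expected), with 4 N. Now I press to about 7 N and stroke away.

```bash
cat >> h.py <<'E'
def stroke(p,f0,sgn,dist,step=.002,target=7.):
    p=p.copy();f=Fa(4)-f0;d=0
    for _ in range(4):
        if f[2]>target-1: break
        p[2]-=.0003; m.servo_line(p,rate=.03); f=Fa(4)-f0
    print("pressed",np.round(p,4),np.round(f,2))
    while d<dist-1e-6:
        p=p+sgn*step*ex; p[2]+=np.clip((f[2]-target)*1e-4,-.0004,.0004); d+=step
        m.servo_line(p,rate=.03); f=Fa(4)-f0
        print("%.0f mm z %.4f Fx' %.2f Fz %.2f"%(d*1e3,p[2],f@ex,f[2]))
        if f[2]>20: break
    p=p+[0,0,.03]; m.servo_line(p,rate=.1); print("t",m.get_time(),np.round(Fa()-f0,2)); return p
E
python3 - <<'E'
from h import *
f0=np.array([-.075,.066,.006])
p=L-.008*ex;p[2]=.0965
stroke(p,f0,1,.016)
c=m.camera("top");cv2.imwrite("pics/t2.png",cv2.resize(c["image"][160:255,265:380,::-1],(690,570),interpolation=2))
c=m.camera("scene");cv2.imwrite("pics/s2.png",cv2.resize(c["image"][225:315,220:335,::-1],(690,540),interpolation=2))
E
```

```text
pressed [0.5823 0.074  0.0962] [-1.31  0.07  7.37]
2 mm z 0.0962 Fx' -1.10 Fz 7.40
4 mm z 0.0963 Fx' -0.53 Fz 6.85
6 mm z 0.0963 Fx' 0.11 Fz 6.69
8 mm z 0.0962 Fx' 0.35 Fz 6.67
10 mm z 0.0962 Fx' 1.12 Fz 5.32
12 mm z 0.0960 Fx' 1.70 Fz 5.84
14 mm z 0.0959 Fx' 1.76 Fz 6.11
16 mm z 0.0958 Fx' -0.52 Fz 8.70
t 11.4167 [-0.12  0.06 -0.  ]
```

View pics/s2.png

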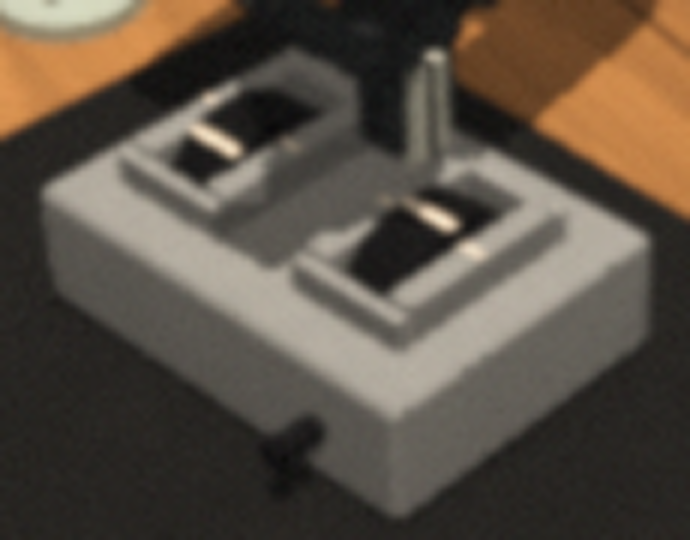

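The left rib is now between its ticks at (438,218), and the box edges have not moved. I'll go to the start point over the right wheel, lifted, and check the left wheel from above before stroking.

```bash
python3 - <<'E'
from h import *
p=Rr+.008*ex; 
q=m.get_position();m.servo_line([*p[:2],q[2]],rate=.15)
c=m.camera("top");cv2.imwrite("pics/t3.png",cv2.resize(c["image"][160:255,265:380,::-1],(690,570),interpolation=2))
print(m.get_time(),m.get_position())
E
```

```text
12.3333 [ 0.61856836 -0.00305413  0.12496383]
```

View pics/t3.png

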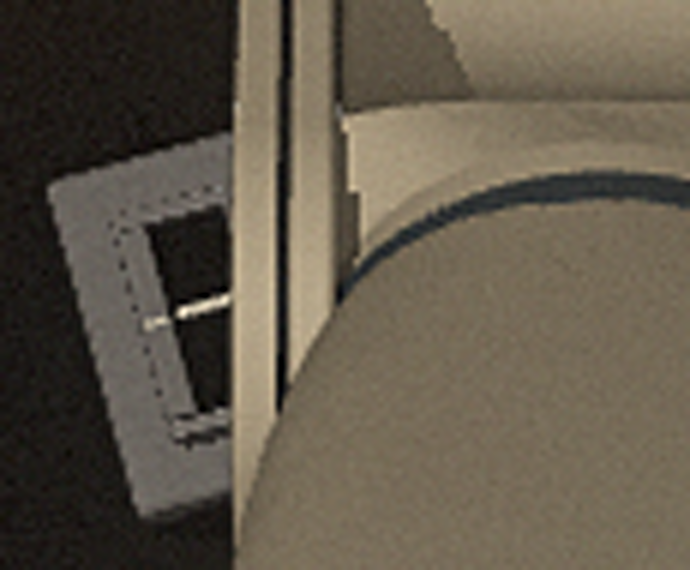

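The left rib (from (180,315) on) lines up with its tick at (157,322), so the left wheel is in its middle click. The box's left corners have not moved. Now the right wheel, towards the robot.

```bash
python3 - <<'E'
from h import *
f0=Fa(15);print(f0)
p=Rr+.008*ex; p[2]=.1015
m.servo_line(p,rate=.08); print(Fa()-f0)
p,f=descend(p,.090,f0,.001,2.5)
if 2.5<f[2]<20:
    p=stroke(p,f0,-1,.016)
    m.servo_line(p+[0,0,.12],rate=.2)
    m.servo_line([.42,.25,.27],rate=.25)
    c=m.camera("top");cv2.imwrite("pics/t4.png",cv2.resize(c["image"][160:255,265:380,::-1],(690,570),interpolation=2))
    cv2.imwrite("pics/t4full.png",c["image"][:,:,::-1])
    print(m.get_time(),m.get_position(),Fa()-f0)
E
```

```text
[0.06907968 0.00124207 0.04330113]
[0.27075586 0.01626564 0.08866348]
z 0.0965 [-0.6   0.27  4.4 ] t 14.45 [ 0.6193 -0.0036  0.0969]
pressed [ 0.6189 -0.0037  0.0962] [-1.05  0.34  6.88]
2 mm z 0.0962 Fx' 0.90 Fz 5.56
4 mm z 0.0960 Fx' 0.99 Fz 6.56
6 mm z 0.0960 Fx' 0.36 Fz 7.29
8 mm z 0.0960 Fx' -0.23 Fz 7.90
10 mm z 0.0961 Fx' -0.55 Fz 7.72
12 mm z 0.0962 Fx' -1.42 Fz 8.25
14 mm z 0.0963 Fx' -2.28 Fz 7.47
16 mm z 0.0964 Fx' -1.42 Fz 6.01
t 17.4833 [-0.09 -0.17 -0.51]
19.75 [0.42037475 0.24935385 0.26981633] [ 0.05231092 -0.21042367 -0.48919647]
```

View pics/t4.png

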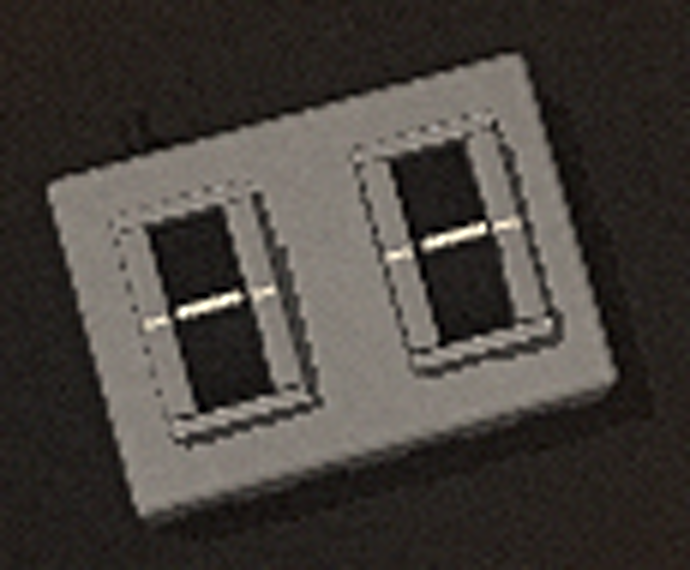

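Both ribs are in line with their ticks (left about (210,305), right about (455,238)). The box corners are at the same pixels as at the start, and the arm is clear.

```bash
python3 - <<'E'
from rig import manip as m
m.hold(.3);print(m.get_time(),m.get_contact_force(),m.get_joint_vel());m.sign_off()
E
```

```text
20.1 [-0.26467911  0.07579323  0.86391901] [ 0.0052632  -0.00141835  0.00186295 -0.0001477  -0.00011411  0.00060447]
the job is handed in; nothing more can be done
```

Both thumbwheels now rest in their middle click, and the job is handed in at about 20 s of the 45 s allowed. I stroked the left wheel one click away first, then the right wheel one click towards the robot. Both strokes used closed fingertips pressing from above at about 5 to 9 N.

- **Wheels:** the last top view shows both pale ribs in line with their ticks.
- **Box:** its corners are at the same pixels as at the start, so it did not shift.
- **Arm:** it is parked clear at a TCP height of 0.27 m, and the force reading is within its roughly 1 N noise.
- **Disagreements:** right after the left stroke, the angled scene view put the rib a few pixels from my rough estimate. Both top views after that showed it aligned.
- **Not checked:** I did not compare before and after pictures of the dragons, brush jar and clamp. The arm stayed away from them.

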